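Repack the coax kit case

ROBOT

A 6-joint arm with a two-finger parallel gripper is mounted at the origin on a cart in front of the work surface, level with it; the furniture and walls round the work are solid. World frame = base frame: x ahead of the robot, y to its left, z up, the work surface at z = 0. Lengths are in mm, angles in rad, forces in N, time in s.
With the tool pointing down it reaches from about 350 to 875 mm from the base axis. Payload 4.2 kg.
Tool frame: the origin (TCP) lies midway between the tips of the shut fingers; the grasp point (between the pads) lies 19 mm behind it; z points along the fingers, y is the line along which they close (so a half turn about z gives the same grasp; the last joint's range is limited). The gripper opens to 85 mm and grips with 20 to 120 N. Pads are 22 mm wide; open, the fingers measure 114 mm over their backs; the gripper's body (76 mm by 85 mm) begins 54 mm behind the grasp point. The pads swing forward as they close: fully open they stand 13 mm farther back than shut.
Start: joints at [-0.995, 0.385, 0.008, 0, -1.194, -0.259], TCP at [194.72, -593.872, 231.312] pointing down, gripper open.
Joint ranges: [-3.14, 3.14], [-1.21, 2.06], [-1.07, 1.41], [-3.16, 2.05], [-2.99, -0.16], [-3.1, 3.1]. Speed limits (rad/s): [2.79, 2.79, 3.14, 3.14, 3.14, 3.14].

INTERFACE

Orientations are given as a unit quaternion [x, y, z, w].
In Python, from bench import * gives the robot as it stands.
- The arm moves only by the tool drive_tool, never from a script. Its argument "plan" is a list that holds one entry, the list of rows, each a list of 5 numbers: the closure, from -1 (fully open) to 1 (shut), then the shift along the world's x, y, z in mm, then the turn about the world's z in degrees. A call has 1 to 20 rows; each row shifts and turns the commanded pose from where the row before left it; what a row does not reach is not made up. A row lasts 1/12 s, in which the tool goes at most 41.7 mm and 7.16 degrees, less where a joint would pass 70% of its speed; a pose out of reach is approached as far as the arm can. A call is refused whole if a number of a shift passes 41.7 or a number of a turn 7.16, either way. A call with a gripper value outside its range is refused whole. The fingers move at their own pace and stop on an object; the grip force is fixed at half the most. Time passes only in rows, so rows that do not move let the fingers close. It gives the time, the measured TCP pose, the force, the opening and the grip force at its end, in the units of the state.
- read_state(): the state, without advancing time (a new reading comes with each control period).
- get_image(name): name is "side" or "top" or "wrist"; returns (picture, depth): 480x640x3 uint8, red, green, blue; 480x640 float32, mm along the optical axis (not along the pixel's ray), 0 where there is no reading.
- camera_model(name): a dict with "fx", "fy", "cx", "cy" (pixels), "R" (3x3) and "t" (3): a world point X has camera coordinates R X + t; the wrist camera has in their place "mount" (4x4, takes a point from camera to tool coordinates, whose origin is the TCP and whose axes are the flange's). Camera axes: x right, y down, z forward; pixel columns grow to the right and rows downward; lengths in mm; the calibration is good to about 2 mm. A picture is of the moment at which its call begins: read the wrist's pose just before it. camera_model takes no time and is no camera call.
- job_done(): hands the job in; it is judged then, once.
The state is a dict: "clock": time; "joints": joint angles; "joint_vel": joint speeds; "joint_efforts": joint torques, N m; "position": TCP position; "ee_rot": TCP orientation; "contact_force": force on the tool from outside, world axes, zero at the start; "wrist_torque": the same for the moment, N m; "gripper_width": finger opening in mm; "grasp_force": force on a finger pad.
Only numpy, scipy, OpenCV 4.12 (cv2) and the standard library are available. Lean on these libraries where they do the work, as an engineer would, in place of code of your own. Each camera call takes 0.05 s, during which the arm holds its last target. There are 200 camera calls.

TASK

Put the coax kit back in its foam case. First take out the short plain adaptor that someone left in the longest pocket and lay it in the lab stock tray; then lay the long attenuator, the middle-length attenuator and the stubby terminator each down in the pocket cut to its length. The other short plain adaptor, on the bench among them, is no part of the kit: leave it where it lies.

Things in the scene. Friction and masses are not known exactly. Their poses are not given: they have to be found in the camera images.
- kit_case: Shallow grey case, fixed, lid off, 170 (x) x 100 (y) x 25 mm, floor 4 mm thick; origin at the centre of its underside, z up. In it three fixed dark foam blocks in a row along x, 54 mm from centre to centre, in any order; foam tops 28 mm above the bench, 3 mm above the rim. Each has one pocket along y, grey-blue floor, 2 mm chamfer.
- foam_long: Foam block in the case, 53.5 (x) x 91 (y) x 24 mm; origin at the centre of its underside, z up. Centred in its top a pocket 30 mm wide (x), 10 mm deep (floor 14 mm above the origin), 72 mm long (y). A part in it stands 10 mm above the foam: hold it by its upper 9 mm. The longest pocket: for the 62 mm attenuator. At the start the stray adaptor lies in it.
- foam_mid: Foam block in the case, 53.5 (x) x 91 (y) x 24 mm; origin at the centre of its underside, z up. Centred in its top a pocket 30 mm wide (x), 10 mm deep (floor 14 mm above the origin), 60 mm long (y). A part in it stands 10 mm above the foam: hold it by its upper 9 mm. The middle pocket: for the 50 mm attenuator.
- foam_short: Foam block in the case, 53.5 (x) x 91 (y) x 24 mm; origin at the centre of its underside, z up. Centred in its top a pocket 30 mm wide (x), 10 mm deep (floor 14 mm above the origin), 38 mm long (y). A part in it stands 10 mm above the foam: hold it by its upper 9 mm. The shortest pocket: for the 28 mm terminator.
- stock_tray: Low grey open tray, fixed, 62 (x) x 96 (y) x 12 mm, walls and floor 2.5 mm; origin at the centre of its underside, z up. One short plain adaptor, fixed in the tray, already lies across it at y = 31 mm (along x, 21 mm thick); the half at negative y is free.
- long_attenuator: Lies on its side; origin at the middle of its underside, y along its axis, z up; grasp across the barrel. Coaxial part, 62 mm long, 21 mm thick (gripped across 20 mm), pale metal with a broad red band, 60 g. The longest of the parts.
- mid_attenuator: Lies on its side; origin at the middle of its underside, y along its axis, z up; grasp across the barrel. Coaxial part, 50 mm long, 21 mm thick (gripped across 20 mm), pale metal with a broad blue band, 60 g.
- terminator: Lies on its side; origin at the middle of its underside, y along its axis, z up; grasp across the barrel. Stubby terminator, 28 mm long, 20 mm thick, pale metal with a thick collar and a thinner end, 30 g. The shortest of the parts.
- stray_adaptor: Lies on its side; origin at the middle of its underside, y along its axis, z up; grasp across the barrel. Short plain adaptor, 36 mm long, 21 mm thick (gripped across 20 mm), pale metal without band, 60 g; at the start it lies in the longest pocket of the case. Belongs in the stock tray.
- bench_adaptor: Lies on its side; origin at the middle of its underside, y along its axis, z up; grasp across the barrel. Short plain adaptor, 38 mm long, 21 mm thick, pale metal without band, 50 g; at the start it lies on the bench among the kit parts. To be left there.
Mind the look-alikes: they are no part of the job. What is shaped like the foam_long but pink or turquoise is not meant.

How it is judged:
By the outcome, as a careful person would: the job done as asked, in the order asked, and still so for the second after the job is handed in, with the robot touching nothing.
It also fails if it takes over 88 s, if anything falls off the work surface, if the arm or the gripper's body presses on something with over 40 N, if the wrist force passes 120 N, or if a joint passes its speed limit or range.

## Working session

There is one attempt and no reset: what is moved stays moved. The work goes in short steps, Python scripts to look and compute and a tool call to move; the robot and the scene stay as the last step left them, time stands still between calls to the robot, and variables do not carry over. Pictures are saved under pics/ and viewed, at most 14 in all, crops included, and the job is handed in when it is done.

Besides the shell and the picture viewer there is one more tool, called after "Request:" by a JSON object that holds its "name" and its "arguments", one argument or row to a line. drive_tool: Moves the arm, as the interface text tells. Its arguments: {"type":"object","properties":{"plan":{"type":"array"}},"required":["plan"]}

```bash
mkdir -p pics; cat > h.py <<'E'
from bench import *
import numpy as np, cv2
def world(name,u,v,d,m=None):
    m=m or camera_model(name)
    p=np.array([(u-m["cx"])/m["fx"]*d,(v-m["cy"])/m["fy"]*d,d])
    return np.asarray(m["R"]).T@(p-np.asarray(m["t"]))
def cloud(name,depth):
    m=camera_model(name); v,u=np.mgrid[:480,:640]
    p=np.stack([(u-m["cx"])/m["fx"]*depth,(v-m["cy"])/m["fy"]*depth,depth],-1)
    return (p-np.asarray(m["t"]))@np.asarray(m["R"])
E
python3 - <<'E'
from h import *
s=read_state(); print({k:np.round(v,3).tolist() for k,v in s.items()})
for n in("top","side"):
    p,d=get_image(n); cv2.imwrite(f"pics/{n}0.png",p[...,::-1]); np.savez(f"{n}0.npz",p=p,d=d)
    print(n,camera_model(n))
print(camera_model("wrist"))
E
```

```text
{'clock': 0.0, 'joints': [-0.995, 0.386, 0.007, -0.001, -1.194, -0.259], 'joint_vel': [-0.0, 0.0, 0.002, 0.002, 0.0, 0.0], 'joint_efforts': [0.001, -39.229, 18.84, 4.186, -0.005, -0.0], 'position': [194.545, -593.34, 230.229], 'ee_rot': [-0.158, 0.987, 0.001, -0.0], 'contact_force': [0.062, 0.273, 0.599], 'wrist_torque': [-0.022, 0.037, -0.047], 'grasp_force': 0.0, 'gripper_width': 85.144}
top {'fx': 542.0224962550292, 'fy': 542.0224962550292, 'cx': 314.4822852044128, 'cy': 238.61917990793887, 'R': array([[-0.028999  , -0.99942063, -0.01781754],
       [-0.99163884,  0.03100639, -0.12526375],
       [ 0.12574363,  0.01403604, -0.99196347]]), 't': array([-376.48366703,  505.89804972,  846.62538658])}
side {'fx': 454.2185207660187, 'fy': 454.2185207660187, 'cx': 323.3190521121657, 'cy': 238.5551165044186, 'R': array([[-0.99982768, -0.01266584,  0.01357154],
       [-0.01848801,  0.61344976, -0.78951731],
       [ 0.00167444, -0.78963217, -0.61357822]]), 't': array([472.17473798, 298.39215947, 562.32086334])}
{'fx': 330.74865362046717, 'fy': 330.74865362046717, 'cx': 320.18574016383985, 'cy': 239.2150574473805, 'mount': array([[ 7.25831482e-04, -9.44251413e-01, -3.29224457e-01,
         8.45755088e+01],
       [ 9.99999070e-01,  3.05194329e-04,  1.32933815e-03,
         7.59124722e-02],
       [-1.15475199e-03, -3.29225115e-01,  9.44250756e-01,
        -1.41317227e+02],
       [ 0.00000000e+00,  0.00000000e+00,  0.00000000e+00,
         1.00000000e+00]])}
```

View pics/top0.png

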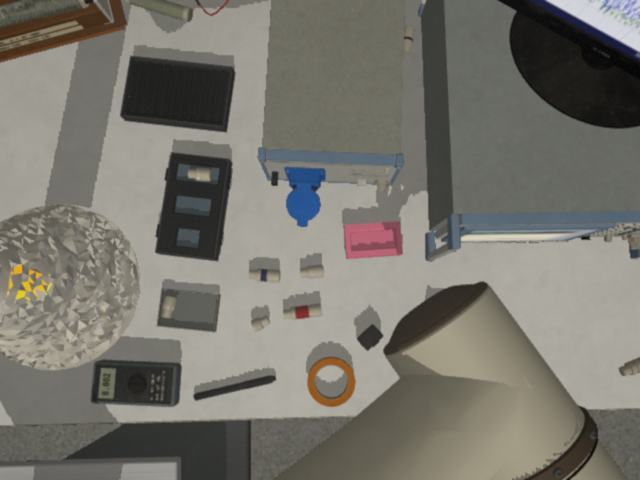

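The top view shows the case at (195,205), with the stray adaptor in the top (longest) pocket at (200,173). The tray is at (188,309), with its fixed adaptor at its left end. On the bench are the blue-band part (265,272), plain adaptor (312,267), terminator (261,321) and red-band part (303,312).

```bash
python3 - <<'E'
from h import *
z=np.load("top0.npz"); p,d=z["p"],z["d"]; W=cloud("top",d); np.save("W.npy",W)
c=cv2.resize(p[140:360,140:440],None,fx=2.6,fy=2.6,interpolation=cv2.INTER_CUBIC); cv2.imwrite("pics/topc.png",c[...,::-1])
def seg(n,u0,u1,v0,v1,lo,hi):
    w=W[v0:v1,u0:u1].reshape(-1,3); w=w[(w[:,2]>lo)&(w[:,2]<hi)]
    (a,b),(s1,s2),an=cv2.minAreaRect(w[:,:2].astype(np.float32))
    q=w[:,:2]-w[:,:2].mean(0); e,V=np.linalg.eigh(q.T@q)
    print(n,len(w),"ctr",round(a,1),round(b,1),"size",round(s1,1),round(s2,1),"an",round(an,1),"pca axis deg",np.round(np.degrees(np.arctan2(V[1,1],V[0,1])),1),"zmax",np.round(np.percentile(w[:,2],[5,50,98]),1))
seg("blue",243,287,255,290,6,40);seg("plain",293,332,250,284,6,40)
seg("term",246,278,308,336,6,40);seg("red",280,328,295,326,6,40)
seg("stray",180,218,160,190,31,60);seg("case",150,240,148,265,20,60)
seg("tray",150,225,280,336,7,14);seg("trayadaptor",155,185,285,325,15,40)
seg("bench",300,340,330,345,-9,9)
# height map overview: max heights
for n,(u0,u1,v0,v1) in dict(ball=(0,145,200,370),instr=(262,404,0,190),blueknob=(285,322,165,230),pink=(340,405,215,262),black=(120,238,55,132),meter=(90,182,358,406),instr2=(425,640,0,260)).items():
    w=W[v0:v1,u0:u1].reshape(-1,3); w=w[w[:,2]>15]; print(n,np.round(np.percentile(w,[2,98],axis=0),0).tolist())
E
```

```text
blue 361 ctr 439.9 -307.6 size 49.8 20.8 an 83.5 pca axis deg 83.7 zmax [12.1 17.8 22.4]
plain 268 ctr 442.7 -384.9 size 20.6 37.7 an 3.1 pca axis deg 92.3 zmax [12.3 17.7 22.3]
term 192 ctr 363.1 -299.7 size 19.6 28.0 an 23.8 pca axis deg 112.6 zmax [11.5 16.2 20.7]
red 464 ctr 377.9 -368.0 size 20.9 61.9 an 6.4 pca axis deg 96.0 zmax [12.1 18.  22.6]
stray 226 ctr 600.6 -205.1 size 36.0 33.4 an 85.6 pca axis deg 82.0 zmax [32.1 35.8 39.7]
case 4813 ctr 557.1 -193.0 size 108.0 170.3 an 81.2 pca axis deg 170.8 zmax [21.9 26.7 36.2]
tray 326 ctr 386.6 -181.6 size 96.6 62.0 an 82.5 pca axis deg 80.5 zmax [ 7.8 11.  13.7]
trayadaptor 230 ctr 392.6 -151.7 size 19.8 34.0 an 79.4 pca axis deg 165.0 zmax [16.  20.5 24.5]
bench 599 ctr 336.1 -394.6 size 63.8 22.8 an 88.4 pca axis deg 88.4 zmax [-3.1 -0.6  2.6]
ball [[305.0, -90.0, 19.0], [547.0, 63.0, 223.0]]
instr [[575.0, -523.0, 55.0], [829.0, -330.0, 149.0]]
blueknob [[510.0, -404.0, 75.0], [594.0, -352.0, 113.0]]
pink [[464.0, -530.0, 15.0], [518.0, -441.0, 27.0]]
black [[691.0, -257.0, 15.0], [813.0, -77.0, 27.0]]
meter [[243.0, -168.0, 21.0], [308.0, -39.0, 41.0]]
instr2 [[477.0, -822.0, 46.0], [790.0, -577.0, 337.0]]
```

View pics/topc.png

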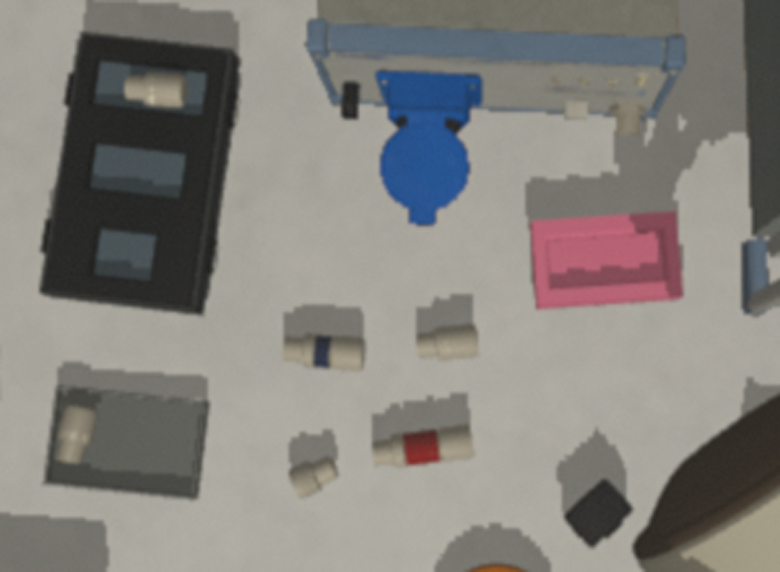

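View pics/side0.png

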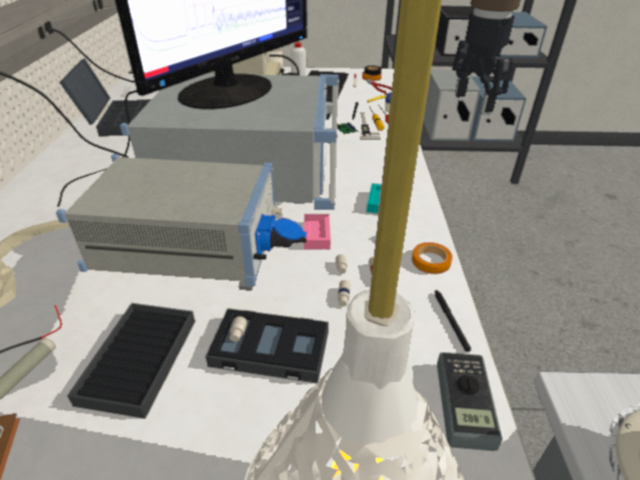

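```bash
python3 - <<'E'
from h import *
z=np.load("side0.npz"); S=cloud("side",z["d"])
for u,v in[(415,50),(405,150),(385,300),(380,340),(370,390),(350,450),(290,470),(410,15)]: print("side",u,v,z["d"][v,u],S[v,u].round())
W=np.load("W.npy"); zt=np.load("top0.npz")["d"]
for u,v in[(30,285),(60,220),(60,285),(100,285),(60,350),(130,300),(5,285)]: print("top",u,v,zt[v,u],W[v,u].round())
for u,v in[(275,325),(262,358),(235,333),(268,340)]: print("short",u,v,S[v,u].round(1))
E
```

```text
side 415 50 208.29802 [437.  49. 515.]
side 405 150 237.92291 [435.  50. 465.]
side 385 300 305.19162 [435.  51. 355.]
side 380 340 308.71674 [437.  65. 331.]
side 370 390 339.92798 [440.  68. 277.]
side 350 450 361.3166 [453.  85. 220.]
side 290 470 411.61002 [504.  71. 156.]
side 410 15 199.29973 [441.  49. 530.]
top 30 285 712.9185 [424. -18. 188.]
top 60 220 842.5782 [530.   2.  71.]
top 60 285 760.6516 [426. -34. 140.]
top 100 285 823.8864 [427. -64.  76.]
top 60 350 816.53265 [332.  -4.  72.]
top 130 300 884.65405 [405. -87.  12.]
top 5 285 676.77136 [423.  -6. 225.]
short 275 325 [ 552.5 -220.3   18.9]
short 262 358 [ 564.3 -149.8   26.9]
short 235 333 [ 609.4 -188.3   35.6]
short 268 340 [ 560.6 -191.3   17.1]
```

```bash
python3 - <<'E'
from h import *
W=np.load("W.npy")
a=-0.995; c,s=np.cos(a),np.sin(a)
m=np.zeros((480,640),bool); m[280:480,270:640]=1
w=W[m&(W[...,2]>120)]
f=w[:,0]*c+w[:,1]*s; l=-w[:,0]*s+w[:,1]*c
print("tcp in arm frame",194.5*c-593.3*s,-194.5*s-593.3*c)
for f0 in range(-100,900,60):
    k=(f>=f0)&(f<f0+60)
    if k.sum()>20: print(f0,k.sum(),"lat",np.percentile(l[k],[1,50,99]).round(),"z",np.percentile(w[k,2],[1,50,99]).round())
# case: foam pockets / rim
p=np.load("top0.npz")["p"]
reg=np.zeros((480,640),np.uint8); reg[148:265,150:240]=1
hsv=cv2.cvtColor(p,cv2.COLOR_RGB2HSV)
for n,(u0,u1,v0,v1) in dict(mid=(172,216,190,220),short=(172,206,224,252)).items():
    r=(p[v0:v1,u0:u1].astype(int).sum(2)>160)
    vv,uu=np.nonzero(r); q=np.array([W[v0+y,u0+x] for y,x in zip(vv,uu)]); 
    print(n,len(q),"z",np.percentile(q[:,2],[5,50,95]).round(1),cv2.minAreaRect(q[:,:2].astype(np.float32)))
E
```

```text
tcp in arm frame 603.5415066354586 -159.91494541849627
440 1004 lat [29. 37. 40.] z [567. 587. 599.]
500 9030 lat [-13.  24. 102.] z [550. 588. 896.]
560 20350 lat [-57.  11.  66.] z [530. 569. 585.]
620 7158 lat [-80.  -7.  64.] z [535. 560. 568.]
mid 578 z [14.7 17.5 20. ] ((489.503173828125, -291.8790283203125), (303.52618408203125, 47.803836822509766), 55.72938537597656)
short 382 z [15.2 17.6 20. ] ((456.8666687011719, -288.09625244140625), (270.8409423828125, 35.9833984375), 65.47813415527344)
```

Request:
{"name": "drive_tool", "arguments": {
  "plan": [
    [[-0.2, 20.5, 24.5, 0, 5.2], [-0.2, 20.5, 24.5, 0, 5.2], [-0.2, 20.5, 24.5, 0, 5.2], [-0.2, 20.5, 24.5, 0, 5.2], [-0.2, 20.5, 24.5, 0, 5.2], [-0.2, 20.5, 24.5, 0, 5.2], [-0.2, 20.5, 24.5, 0, 5.2], [-0.2, 20.5, 24.5, 0, 5.2], [-0.2, 20.5, 24.5, 0, 5.2], [-0.2, 20.5, 24.5, 0, 5.2], [-0.2, 20.5, 24.5, 0, 5.2], [-0.2, 20.5, 24.5, 0, 5.2]]
  ]
}}

```text
clock: 1.1
position: [441.3, -298.3, 231.0]
ee_rot: [-0.648, 0.761, 0.0, -0.0]
contact_force: [0.6, -0.2, 0.5]
gripper_width: 51.2
grasp_force: 0.0
```

```bash
python3 - <<'E'
from h import *
s=read_state(); print(np.round(s["joints"],3))
p,d=get_image("side"); S=cloud("side",d); cv2.imwrite("pics/side1.png",p[...,::-1])
t=get_image("top"); T=cloud("top",t[1])
a=s["joints"][0]; c,sn=np.cos(a),np.sin(a)
for n,w in(("side",S),("top",T)):
    w=w.reshape(-1,3); w=w[(w[:,2]>150)&(w[:,0]<700)&(w[:,0]>0)]
    f=w[:,0]*c+w[:,1]*sn; l=-w[:,0]*sn+w[:,1]*c
    lamp=np.hypot(w[:,0]-435,w[:,1]-45)<100; ok=~lamp
    for z0 in range(150,900,75):
        k=ok&(w[:,2]>=z0)&(w[:,2]<z0+75)&(f>100)&(l<250)&(l>-300)
        if k.sum()>40: print(n,z0,k.sum(),"f",np.percentile(f[k],[1,50,99]).round(),"lat",np.percentile(l[k],[1,50,99]).round())
E
```

```text
[-0.29   0.228 -0.218 -0.    -1.125  0.13 ]
side 225 1130 f [464. 533. 564.] lat [-171. -149. -138.]
side 300 3285 f [467. 509. 570.] lat [-166. -144. -120.]
side 375 4190 f [469. 499. 542.] lat [-160. -126. -117.]
side 450 4393 f [468. 496. 538.] lat [-153.   58.   69.]
top 150 76 f [665. 684. 709.] lat [-298. -211. -132.]
top 225 296 f [455. 473. 569.] lat [-177. -168. -157.]
top 300 1098 f [443. 466. 576.] lat [-194. -165. -145.]
top 375 703 f [474. 501. 534.] lat [-197. -193. -173.]
top 450 1786 f [466. 500. 551.] lat [-201. -194.  -51.]
top 525 27108 f [470. 508. 548.] lat [-199. -143.  -50.]
top 825 1261 f [484. 484. 484.] lat [-277. -277. -277.]
```

View pics/side1.png

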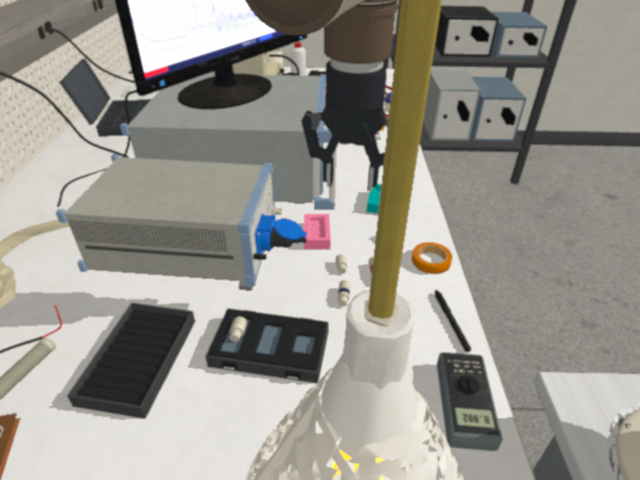

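```bash
python3 - <<'E'
from h import *
z=np.load("top0.npz"); W=np.load("W.npy"); d=z["d"]
a=-0.995; c,s=np.cos(a),np.sin(a)
m=np.zeros((480,640),bool); m[280:480,230:640]=1
m&=(d>50)&(W[...,2]>300); w=W[m]; vv,uu=np.nonzero(m)
f=w[:,0]*c+w[:,1]*s; l=-w[:,0]*s+w[:,1]*c
for f0 in range(380,700,20):
    k=(f>=f0)&(f<f0+20)
    if k.sum()>20: print(f0,k.sum(),"lat",np.percentile(l[k],[.5,50,99.5]).round(),"z",np.percentile(w[k,2],[.5,50,99.5]).round(),"u",uu[k].min(),uu[k].max(),"v",vv[k].min(),vv[k].max())
print("zero frac region",[(u,v,d[v,u]) for u,v in((330,450),(360,420),(300,475),(450,450),(400,400))])
S=cloud("side",np.load("side0.npz")["d"]); print("rod w",[S[150,u].round(1).tolist() for u in range(380,430,5)])
st=read_state(); p,dd=get_image("wrist"); np.savez("wr1.npz",p=p,d=dd,pos=st["position"],q=st["ee_rot"]); cv2.imwrite("pics/w1.png",p[...,::-1])
E
```

```text
460 111 lat [38. 39. 40.] z [570. 582. 591.] u 273 290 v 466 479
480 893 lat [28. 37. 39.] z [564. 589. 599.] u 289 331 v 444 479
500 1923 lat [15. 30. 38.] z [562. 591. 601.] u 320 377 v 423 479
520 2940 lat [ 0. 23. 38.] z [549. 590. 600.] u 348 424 v 401 479
540 3872 lat [-17.  16.  38.] z [545. 586. 595.] u 374 468 v 380 479
560 5744 lat [-39.  17.  62.] z [525. 575. 587.] u 383 508 v 327 479
580 7056 lat [-48.  12.  66.] z [526. 568. 579.] u 396 553 v 308 479
600 7550 lat [-63.   4.  66.] z [522. 569. 574.] u 415 593 v 290 479
620 6350 lat [-82.  -7.  65.] z [535. 561. 569.] u 441 625 v 284 479
640 808 lat [-89. -15.  57.] z [523. 546. 555.] u 474 627 v 281 479
zero frac region [(330, 450, np.float32(301.04593)), (360, 420, np.float32(316.95715)), (300, 475, np.float32(290.69388)), (450, 450, np.float32(296.40775)), (400, 400, np.float32(318.04105))]
rod w [[326.7, -876.4, -0.7], [444.5, 42.5, 461.4], [442.4, 46.5, 463.5], [440.2, 48.9, 464.7], [437.6, 49.4, 465.0], [435.1, 50.1, 465.4], [432.4, 49.5, 465.2], [429.6, 48.8, 464.9], [216.0, -878.3, 0.6], [-64.4, -1991.1, -556.2]]
```

View pics/w1.png

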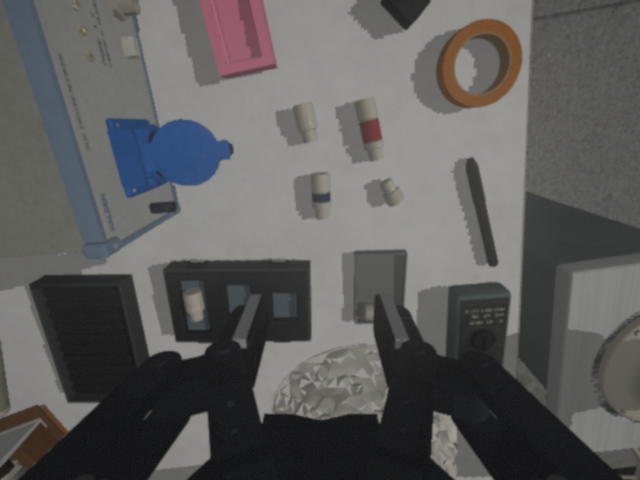

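```bash
python3 - <<'E'
from h import *
W=np.load("W.npy"); p=np.load("top0.npz")["p"]; d=np.load("top0.npz")["d"]
def rect(w): 
    (a,b),sz,an=cv2.minAreaRect(w[:,:2].astype(np.float32)); return np.round([a,b,*sz,an],1)
for n,(u0,u1,v0,v1) in dict(long=(174,220,160,190),mid=(172,216,190,220),short=(172,206,224,252)).items():
    w=W[v0:v1,u0:u1].reshape(-1,3); k=(d[v0:v1,u0:u1].ravel()>50)&(w[:,2]>12)&(w[:,2]<22); print(n,rect(w[k]),k.sum())
# case frame analysis
th=np.radians(80.9); ey=np.array([np.cos(th),np.sin(th)]); ex=np.array([ey[1],-ey[0]])
w=W[140:275,140:250].reshape(-1,3); w=w[(w[:,2]>23)&(w[:,2]<32)]
q=w[:,:2]-[556.5,-197]
X,Y=q@ex,q@ey
print("x ext",np.percentile(X,[.1,99.9]),"y by x band")
for x0 in range(-90,90,12):
    k=(X>=x0)&(X<x0+12)
    if k.sum()>9: print(x0,np.sort(Y[k])[[1,-2]].round(1))
E
```

```text
long [ 611.5 -199.    71.3   30.    81.5] 471
mid [ 558.3 -191.    59.9   29.7   81.9] 634
short [ 504.3 -183.1   37.5   29.6   80.7] 405
x ext [-85.02104581  84.55955294] y by x band
-90 [-45.5  52.5]
-78 [-45.7  52.6]
-66 [-45.   53.2]
-54 [-45.7  52.9]
-42 [-45.5  53.1]
-30 [-45.4  53.7]
-18 [-45.   54.1]
-6 [-44.6  54.2]
6 [-44.5  53.6]
18 [-45.1  53.7]
30 [-44.4  54.7]
42 [-44.6  54.8]
54 [-44.3  54.3]
66 [-44.3  54.3]
78 [-43.8  52.8]
```

```bash
cat >> h.py <<'E'
from scipy.spatial.transform import Rotation as Ro
def wcloud(d,pos,q):
    m=camera_model("wrist"); v,u=np.mgrid[:480,:640]
    p=np.stack([(u-m["cx"])/m["fx"]*d,(v-m["cy"])/m["fy"]*d,d],-1)
    M=m["mount"]; p=p@M[:3,:3].T+M[:3,3]
    return p@Ro.from_quat(q).as_matrix().T+pos
def part(w,c,r,lo,hi):
    w=w.reshape(-1,3); k=(np.hypot(w[:,0]-c[0],w[:,1]-c[1])<r)&(w[:,2]>lo)&(w[:,2]<hi); w=w[k]
    (a,b),sz,an=cv2.minAreaRect(w[:,:2].astype(np.float32))
    q=w[:,:2]-w[:,:2].mean(0); e,V=np.linalg.eigh(q.T@q)
    return len(w),np.round([a,b,*sz,an],1).tolist(),"pca",round(np.degrees(np.arctan2(V[1,1],V[0,1]))%180,1),"z98",np.percentile(w[:,2],98).round(1)
E
python3 - <<'E'
from h import *
W=np.load("W.npy"); z=np.load("wr1.npz"); V=wcloud(z["d"],z["pos"],z["q"])
for n,w in(("top",W),("wrist",V)):
    for k,c,r,lo,hi in(("blue",(440,-308),32,7,30),("plain",(442.7,-385),28,7,30),("red",(378,-368),40,7,30),("term",(363,-300),24,7,30),("stray",(610,-203),28,33,50),("stray34",(610,-203),28,34.5,50)): print(n,k,*part(w,c,r,lo,hi))
E
```

```text
top blue 361 [439.9, -307.6, 49.8, 20.8, 83.5] pca 83.7 z98 22.4
top plain 268 [442.7, -384.9, 20.6, 37.7, 3.1] pca 92.3 z98 22.3
top red 464 [377.9, -368.0, 20.9, 61.9, 6.4] pca 96.0 z98 22.6
top term 192 [363.1, -299.7, 19.6, 28.0, 23.8] pca 112.6 z98 20.7
top stray 205 [607.0, -205.6, 36.0, 18.6, 86.5] pca 82.2 z98 39.7
top stray34 161 [607.8, -205.9, 36.3, 17.1, 79.9] pca 81.5 z98 39.9
wrist blue 803 [440.8, -305.5, 50.6, 21.0, 83.8] pca 83.8 z98 21.0
wrist plain 733 [443.9, -383.4, 21.0, 38.0, 3.1] pca 94.3 z98 20.8
wrist red 1201 [379.4, -366.3, 20.7, 62.1, 5.8] pca 96.2 z98 20.7
wrist term 431 [363.9, -298.6, 19.9, 27.8, 21.3] pca 112.1 z98 19.4
wrist stray 370 [608.3, -204.1, 36.7, 19.0, 85.0] pca 83.3 z98 38.9
wrist stray34 302 [608.4, -204.5, 36.1, 16.4, 86.6] pca 84.1 z98 39.1
```

Request:
{"name": "drive_tool", "arguments": {
  "plan": [
    [[-0.2, 27.8, 15.6, 0, 0.5], [-0.2, 27.8, 15.6, 0, 0.5], [-0.2, 27.8, 15.6, 0, 0.5], [-0.2, 27.8, 15.6, 0, 0.5], [-0.2, 27.8, 15.6, 0, 0.5], [-0.2, 27.8, 15.6, 0, 0.5], [-0.2, 0, 0, -32, 0], [-0.2, 0, 0, -32, 0], [-0.2, 0, 0, -32, 0], [-0.2, 0, 0, -32, 0], [-0.2, 0, 0, -22, 0], [-0.2, 0, 0, -10, 0], [-0.2, 0, 0, -10, 0], [-0.2, 0, 0, -10, 0], [-0.2, 0, 0, 0, 0], [-0.2, 0, 0, 0, 0]]
  ]
}}

```text
clock: 2.58
position: [607.9, -206.6, 51.9]
ee_rot: [-0.666, 0.746, -0.0, 0.0]
contact_force: [-0.1, 0.5, 1.0]
gripper_width: 51.5
grasp_force: 0.0
```

Request:
{"name": "drive_tool", "arguments": {
  "plan": [
    [[-0.2, 0, 1, -10, 0], [-0.2, 0, 0.5, -8, 0], [-0.2, 0, 0, -4, 0], [-0.2, 0, 0, 0, 0], [1, 0, 0, 0, 0], [1, 0, 0, 0, 0], [1, 0, 0, 0, 0], [1, 0, 0, 0, 0], [1, 0, 0, 0, 0], [1, 0, 0, 0, 0], [1, 0, 0, 0, 0], [1, 0, 0, 0, 0]]
  ]
}}

```text
clock: 3.58
position: [608.0, -204.8, 29.9]
ee_rot: [-0.666, 0.746, -0.0, 0.0]
contact_force: [1.1, -0.2, 3.5]
gripper_width: 19.1
grasp_force: 61.3
```

Request:
{"name": "drive_tool", "arguments": {
  "plan": [
    [[1, 0, 0, 8, 0], [1, 0, 0, 20, 0], [1, 0, 0, 30, 0], [1, 0, 0, 30, 0], [1, -28.2, -6.9, 0, -6.56], [1, -28.2, -6.9, 0, -6.56], [1, -28.2, -6.9, 0, -6.56], [1, -28.2, -6.9, 0, -6.56], [1, -28.2, -6.9, 0, -6.56], [1, -28.2, -6.9, 0, -6.56], [1, -28.2, -6.9, 0, -6.56], [1, -28.2, -6.9, 0, -6.56], [1, 0, 0, 0, -6.56], [1, 0, 0, 0, -6.56], [1, 0, 0, 0, -6.56], [1, 0, 0, 0, -6.56], [1, 0, 0, 0, -6.56], [1, 0, 0, 0, -6.56], [1, 0, 0, 0, 0]]
  ]
}}

```text
clock: 5.17
position: [381.3, -259.8, 117.2]
ee_rot: [0.073, 0.997, 0.0, -0.001]
contact_force: [0.3, -0.0, -1.1]
gripper_width: 19.7
grasp_force: 60.8
```

```bash
python3 - <<'E'
from h import *
st=read_state(); p,d=get_image("wrist"); V=wcloud(d,st["position"],st["ee_rot"]); cv2.imwrite("pics/w2.png",p[...,::-1])
print(part(V,(387,-181),66,7,14), part(V,(392,-151),25,15,30))
p,d=get_image("side"); S=cloud("side",d).reshape(-1,3); S=S[(np.hypot(S[:,0]-435,S[:,1]-40)>40)&(S[:,2]>300)&(S[:,0]>300)&(S[:,0]<520)&(S[:,1]>-300)&(S[:,1]<100)]
k=S[S[:,1]>np.percentile(S[:,1],30)]; print(len(S),np.percentile(S,[1,50,99],axis=0).round())
E
```

```text
(1707, [388.1, -179.8, 96.6, 62.5, 82.6], 'pca', np.float64(83.3), 'z98', np.float64(13.1)) (1001, [393.9, -150.2, 19.6, 34.5, 76.4], 'pca', np.float64(162.0), 'z98', np.float64(23.1))
24341 [[ 304. -248.  385.]
 [ 380.  -52.  471.]
 [ 469.  -35.  521.]]
```

View pics/w2.png

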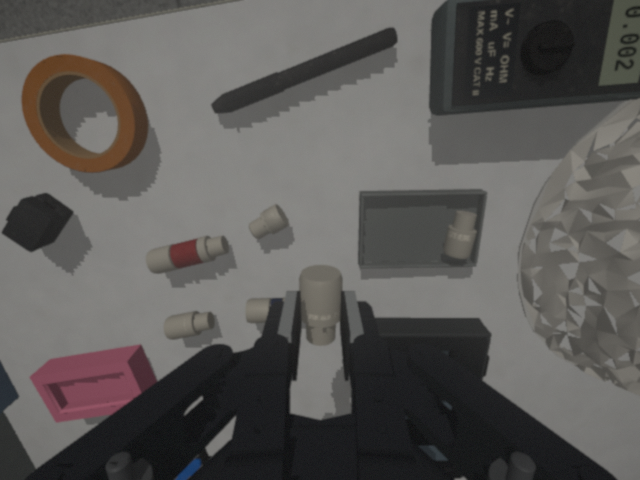

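Request:
{"name": "drive_tool", "arguments": {
  "plan": [
    [[1, 0.5, 8, 0, 0.2], [1, 0.5, 8, 0, 0.2], [1, 0.5, 8, 0, 0.2], [1, 0.5, 8, 0, 0.2], [1, 0.5, 8, 0, 0.2], [1, 0.3, 9.3, 0, 0], [1, 0, 0, -20, 0], [1, 0, 0, -20, 0], [1, 0, 0, -20, 0], [1, 0, 0, -20, 0], [1, 0, 0, -10, 0], [1, 0, 0, -5, 0], [1, 0, 0, -5, 0], [1, 0, 0, 0, 0], [1, 0, 0, 0, 0]]
  ]
}}

```text
clock: 6.52
position: [385.2, -210.6, 17.7]
ee_rot: [0.063, 0.998, -0.0, 0.0]
contact_force: [-0.1, 0.4, -0.9]
gripper_width: 19.2
grasp_force: 60.8
```

Request:
{"name": "drive_tool", "arguments": {
  "plan": [
    [[1, 0, 0, -1.5, 0], [1, 0, 0, -1, 0], [1, 0, 0, -0.5, 0], [1, 0, 0, 0, 0], [1, 0, 0, 0, 0]]
  ]
}}

```text
clock: 6.93
position: [384.8, -210.7, 14.5]
ee_rot: [0.064, 0.998, -0.0, 0.0]
contact_force: [-0.2, 0.6, -0.8]
gripper_width: 18.8
grasp_force: 60.8
```

Request:
{"name": "drive_tool", "arguments": {
  "plan": [
    [[1, 0, 0, -0.7, 0], [1, 0, 0, 0, 0], [0.4, 0, 0, 0, 0], [0.2, 0, 0, 0, 0], [0.2, 0, 0, 0, 0], [0.2, 0, 0, 0, 0], [0.2, 0, 0, 8, 0], [0.2, 0, 0, 20, 0], [0.1, 0, 0, 30, 0], [0, 0, 0, 30, 0], [-0.2, 0, -10, 20, 0], [-0.2, 0, -30, 0, 6.9], [-0.2, 0, -30, 0, 6.9], [-0.2, 0, -30, 0, 6.9], [-0.2, 0, 0, 0, 6.9]]
  ]
}}

```text
clock: 8.18
position: [385.5, -312.7, 122.5]
ee_rot: [-0.174, 0.985, -0.001, 0.001]
contact_force: [-0.4, -0.5, 0.3]
gripper_width: 51.0
grasp_force: 0.0
```

Request:
{"name": "drive_tool", "arguments": {
  "plan": [
    [[-0.2, -0.6, -4.9, 0, 6.9], [-0.2, -0.6, -4.9, 0, 6.9], [-0.2, -0.6, -4.9, 0, 6.9], [-0.2, -0.6, -4.9, 0, 6.9], [-0.2, -0.6, -4.9, 0, 6.9], [-0.2, -0.6, -4.9, 0, 6.9], [-0.2, -0.6, -4.9, 0, 6.9], [-0.2, -0.6, -4.9, 0, 6.9], [-0.2, -0.6, -4.9, 0, 6.9], [-0.2, -0.6, -4.9, 0, 6.9], [-0.2, -0.6, -4.9, 0, 6.9], [-0.2, 0, 0, 0, 0]]
  ]
}}

```text
clock: 9.18
position: [378.1, -363.4, 122.0]
ee_rot: [0.743, -0.67, 0.0, 0.0]
contact_force: [0.2, -1.0, -1.1]
gripper_width: 51.5
grasp_force: 0.0
```

```bash
python3 - <<'E'
from h import *
st=read_state(); q=st["ee_rot"]; print(np.round(st["position"],1), "toolx",np.degrees(2*np.arctan2(q[1],q[0]))%360)
p,d=get_image("wrist"); V=wcloud(d,st["position"],q); cv2.imwrite("pics/w3.png",p[...,::-1])
print("red",part(V,(379,-367),40,7,30)); print("stray",part(V,(385,-211),26,14,40),)
T=cloud("top",get_image("top")[1]); print("stray top",part(T,(385,-211),26,14,40)); print("stray near",part(V,(385,-211),16,14,40))
E
```

```text
[ 378.1 -363.4  122. ] toolx 275.9057075541094
red (1863, [379.1, -366.9, 20.6, 62.1, 5.1], 'pca', np.float64(95.8), 'z98', np.float64(20.6))
stray (681, [384.6, -212.0, 18.0, 36.5, 85.3], 'pca', np.float64(176.6), 'z98', np.float64(23.1))h.py:20: RuntimeWarning: Mean of empty slice.
  q=w[:,:2]-w[:,:2].mean(0); e,V=np.linalg.eigh(q.T@q)
  ret = um.true_divide(
Traceback (most recent call last):
  File "h.py", line 21, in part
    return len(w),np.round([a,b,*sz,an],1).tolist(),"pca",round(np.degrees(np.arctan2(V[1,1],V[0,1]))%180,1),"z98",np.percentile(w[:,2],98).round(1)
                                                                                                                   ~~~~~~~~~~~~~^^^^^^^^^^^
IndexError: index -1 is out of bounds for axis 0 with size 0
```

View pics/w3.png

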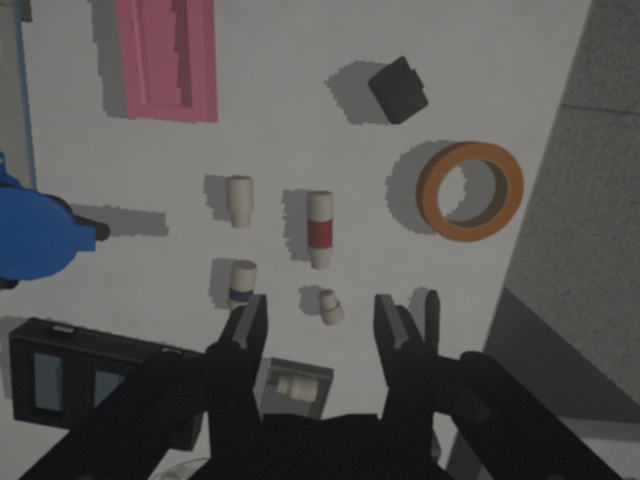

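Request:
{"name": "drive_tool", "arguments": {
  "plan": [
    [[-0.2, 0.5, -2, -25, 0], [-0.2, 0.5, -1.5, -25, 0], [-0.2, 0, 0, -20, 0], [-0.2, 0, 0, -15, 0], [-0.2, 0, 0, -10, 0], [-0.2, 0, 0, -8, 0], [-0.2, 0, 0, -6.5, 0], [-0.2, 0, 0, 0, 0], [-0.2, 0, 0, 0, 0]]
  ]
}}

```text
clock: 10.03
position: [379.5, -366.5, 12.4]
ee_rot: [0.742, -0.67, 0.0, -0.0]
contact_force: [0.5, -0.6, -0.1]
gripper_width: 51.1
grasp_force: 0.0
```

Request:
{"name": "drive_tool", "arguments": {
  "plan": [
    [[1, 0, 0, -0.4, 0], [1, 0, 0, 0, 0], [1, 0, 0, 0, 0], [1, 0, 0, 0, 0], [1, 0, 0, 0, 0], [1, 0, 0, 0, 0], [1, 0, 0, 0, 0], [1, 0, 0, 0, 0], [1, 0, 0, 8, 0], [1, 0, 0, 20, 0], [1, 0, 0, 30, 0], [1, 0, 0, 30, 0], [1, 0, 0, 20, 0], [1, 0, 0, 0, 0]]
  ]
}}

```text
clock: 11.2
position: [381.7, -368.1, 124.8]
ee_rot: [0.742, -0.67, 0.005, -0.001]
contact_force: [-0.0, -0.1, -0.7]
gripper_width: 19.0
grasp_force: 59.4
```

Request:
{"name": "drive_tool", "arguments": {
  "plan": [
    [[1, 25.5, 18.7, 0, -1.6], [1, 25.5, 18.7, 0, -1.6], [1, 25.5, 18.7, 0, -1.6], [1, 25.5, 18.7, 0, -1.6], [1, 25.5, 18.7, 0, -1.6], [1, 25.5, 18.7, 0, -1.6], [1, 25.5, 18.7, 0, -1.6], [1, 25.5, 18.7, 0, -1.6], [1, 25.5, 18.7, 0, -1.6], [1, 0, 0, 0, 0], [1, 0, 0, 0, 0]]
  ]
}}

```text
clock: 12.12
position: [609.1, -196.7, 118.4]
ee_rot: [-0.653, 0.757, 0.001, -0.001]
contact_force: [-1.0, -0.1, 0.6]
gripper_width: 18.7
grasp_force: 59.4
```

```bash
python3 - <<'E'
from h import *
st=read_state(); q=st["ee_rot"]; print(np.round(st["position"],1), "toolx",np.degrees(2*np.arctan2(q[1],q[0]))%360)
p,d=get_image("wrist"); V=wcloud(d,st["position"],q); cv2.imwrite("pics/w4.png",p[...,::-1])
def pr(c,r): 
    w=V.reshape(-1,3); k=(np.hypot(w[:,0]-c[0],w[:,1]-c[1])<r)&(w[:,2]>12)&(w[:,2]<22)
    return part(V,c,r,12,22) if k.sum()>20 else None
print("mid",pr((558,-191),34),"short",pr((504,-183),25))
tr=(V-st["position"])@Ro.from_quat(q).as_matrix()
k=(np.abs(tr[...,1])<14)&(np.abs(tr[...,0])<45)&(tr[...,2]>-25)&(tr[...,2]<20)&(d>50)
t=tr[k]; print("held x ext",np.percentile(t[:,0],[1,99]).round(1),"y",np.percentile(t[:,1],[1,99]).round(1),"z",np.percentile(t[:,2],[1,99]).round(1),len(t))
E
```

```text
[ 609.1 -196.7  118.4] toolx 261.5514937137007
mid (2822, [557.7, -189.8, 59.5, 29.3, 81.3], 'pca', np.float64(81.1), 'z98', np.float64(20.6)) short (1759, [503.9, -182.0, 37.8, 29.5, 81.8], 'pca', np.float64(79.1), 'z98', np.float64(21.3))
held x ext [-29.6  31.4] y [-13.  13.] z [-23.7   9.2] 5662
```

View pics/w4.png

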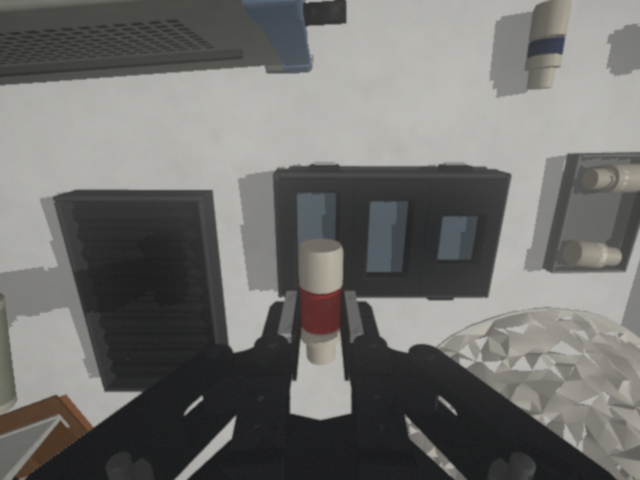

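Request:
{"name": "drive_tool", "arguments": {
  "plan": [
    [[1, 1.2, -0.3, -20, 0], [1, 1.1, -0.3, -20, 0], [1, 0, 0, -15, 0], [1, 0, 0, -12, 0], [1, 0, 0, -8, 0], [1, 0, 0, -6, 0], [1, 0, 0, -4, 0], [1, 0, 0, 0, 0], [1, 0, 0, 0, 0]]
  ]
}}

```text
clock: 12.92
position: [611.3, -198.9, 35.2]
ee_rot: [-0.652, 0.758, -0.0, 0.0]
contact_force: [0.5, -0.1, -0.2]
gripper_width: 19.0
grasp_force: 59.4
```

Request:
{"name": "drive_tool", "arguments": {
  "plan": [
    [[1, 0, 1, -2, 0], [1, 0, 0, -1.5, 0], [1, 0, 0, -1, 0], [1, 0, 0, 0, 0], [1, 0, 0, 0, 0]]
  ]
}}

```text
clock: 13.33
position: [611.3, -197.6, 30.8]
ee_rot: [-0.652, 0.758, -0.0, 0.0]
contact_force: [-0.8, 1.0, 2.8]
gripper_width: 18.8
grasp_force: 59.7
```

Request:
{"name": "drive_tool", "arguments": {
  "plan": [
    [[1, 0, 0, -0.5, 0], [1, 0, 0, 0, 0], [0.5, 0, 0, 0, 0], [0.3, 0, 0, 0, 0], [0.2, 0, 0, 0, 0], [0.2, 0, 0, 0, 0], [0.2, 0, 0, 6, 0], [0.2, 0, 0, 20, 0], [0.2, 0, 0, 30, 0], [0.2, 0, 0, 30, 0], [-0.2, -24.4, -15.4, 0, 0.3], [-0.2, -24.4, -15.4, 0, 0.3], [-0.2, -24.4, -15.4, 0, 0.3], [-0.2, -24.4, -15.4, 0, 0.3], [-0.2, -24.4, -15.4, 0, 0.3], [-0.2, -24.4, -15.4, 0, 0.4], [-0.2, -24.4, -15.4, 0, 0.4], [-0.2, 0, 0, 0, 0], [-0.2, 0, 0, 0, 0]]
  ]
}}

```text
clock: 14.92
position: [439.3, -306.3, 116.4]
ee_rot: [-0.667, 0.745, -0.0, 0.0]
contact_force: [0.3, 0.1, 0.3]
gripper_width: 51.4
grasp_force: 0.0
```

```bash
python3 - <<'E'
from h import *
st=read_state(); q=st["ee_rot"]; print(np.round(st["position"],1), "toolx",np.degrees(2*np.arctan2(q[1],q[0]))%360)
p,d=get_image("wrist"); V=wcloud(d,st["position"],q); cv2.imwrite("pics/w5.png",p[...,::-1])
print("blue",part(V,(440.5,-306),32,7,30))
p,d=get_image("top"); T=cloud("top",d); print("red",part(T,(611,-199),40,33,60),part(T,(611,-199),40,35,60)); np.savez("top5.npz",p=p,d=d)
E
```

```text
[ 439.3 -306.3  116.4] toolx 263.6108263286681
blue (1561, [440.7, -306.0, 50.7, 20.9, 84.3], 'pca', np.float64(83.7), 'z98', np.float64(20.7))
red (349, [609.2, -198.8, 62.5, 19.3, 82.8], 'pca', np.float64(81.0), 'z98', np.float64(40.5)) (270, [609.4, -199.1, 60.9, 17.2, 81.0], 'pca', np.float64(80.8), 'z98', np.float64(40.7))
```

Request:
{"name": "drive_tool", "arguments": {
  "plan": [
    [[-0.2, 0.7, 0.2, -25, 0], [-0.2, 0.7, 0.2, -25, 0], [-0.2, 0, 0, -20, 0], [-0.2, 0, 0, -15, 0], [-0.2, 0, 0, -10, 0], [-0.2, 0, 0, -6, 0], [-0.2, 0, 0, -3, 0], [-0.2, 0, 0, 0, 0], [-0.2, 0, 0, 0, 0]]
  ]
}}

```text
clock: 15.77
position: [442.4, -305.2, 12.3]
ee_rot: [-0.668, 0.745, -0.001, 0.0]
contact_force: [-0.0, -1.0, 0.2]
gripper_width: 51.3
grasp_force: 0.0
```

Request:
{"name": "drive_tool", "arguments": {
  "plan": [
    [[1, -0.8, -0.5, -0.2, 0], [1, 0, 0, 0, 0], [1, 0, 0, 0, 0], [1, 0, 0, 0, 0], [1, 0, 0, 0, 0], [1, 0, 0, 0, 0], [1, 0, 0, 0, 0], [1, 0, 0, 0, 0], [1, 0, 0, 8, 0], [1, 0, 0, 22, 0], [1, 0, 0, 35, 0], [1, 0, 0, 35, 0], [1, 19.2, 19.0, 0, -0.4], [1, 19.2, 19.0, 0, -0.4], [1, 19.2, 19.0, 0, -0.4], [1, 19.2, 19.0, 0, -0.4], [1, 19.2, 19.0, 0, -0.4], [1, 19.2, 19.0, 0, 0], [1, 0, 0, 0, 0], [1, 0, 0, 0, 0]]
  ]
}}

```text
clock: 17.43
position: [556.4, -190.6, 111.4]
ee_rot: [-0.655, 0.756, 0.0, -0.0]
contact_force: [-0.6, 0.0, 0.0]
gripper_width: 19.2
grasp_force: 59.6
```

```bash
python3 - <<'E'
from h import *
st=read_state(); q=st["ee_rot"]; print(np.round(st["position"],1), "toolx",np.degrees(2*np.arctan2(q[1],q[0]))%360,np.round(st["joints"],3))
p,d=get_image("wrist"); V=wcloud(d,st["position"],q); cv2.imwrite("pics/w6.png",p[...,::-1])
tr=(V-st["position"])@Ro.from_quat(q).as_matrix()
k=(np.abs(tr[...,1])<12)&(np.abs(tr[...,0])<45)&(tr[...,2]>-5)&(tr[...,2]<20)&(d>50)
t=tr[k]; print("held x ext",np.percentile(t[:,0],[1,99]).round(1),"z",np.percentile(t[:,2],[1,99]).round(1),len(t))
w=V.reshape(-1,3); 
for n,c,r in(("red",(611,-198),40),): print(n,part(V,c,r,33,60))
print("short",part(V,(504,-182),25,12,22),"mid?",part(V,(558,-190),34,12,22))
p,d=get_image("side"); S=cloud("side",d).reshape(-1,3)
S=S[(d.ravel()>50)&(np.hypot(S[:,0]-435,S[:,1]-40)>25)&(S[:,2]>380)&(S[:,0]>380)&(S[:,0]<700)&(S[:,1]>-200)&(S[:,1]<100)]
for x0 in range(380,700,20):
    k=(S[:,0]>=x0)&(S[:,0]<x0+20)
    if k.sum()>5: print(x0,k.sum(),"ymax",np.percentile(S[k,1],99).round(),"z",S[k,2].min().round(),S[k,2].max().round())
E
```

```text
[ 556.4 -190.6  111.4] toolx 261.83644552400676 [-0.055  0.434 -0.243 -0.    -0.895 -0.087]
held x ext [-24.1  25.8] z [-5.  10.9] 2090
red (1846, [610.9, -197.8, 62.3, 18.5, 81.2], 'pca', np.float64(81.2), 'z98', np.float64(38.5))
short (1854, [504.3, -181.7, 36.6, 29.3, 81.4], 'pca', np.float64(80.2), 'z98', np.float64(21.2)) mid? (1884, [557.9, -193.4, 52.6, 30.1, 81.3], 'pca', np.float64(66.6), 'z98', np.float64(19.1))
380 1825 ymax 23.0 z 492.0 532.0
400 2683 ymax 23.0 z 481.0 532.0
420 74 ymax 20.0 z 463.0 526.0
440 3793 ymax 18.0 z 450.0 530.0
460 5120 ymax 16.0 z 430.0 528.0
480 5334 ymax 14.0 z 414.0 525.0
500 4773 ymax 12.0 z 397.0 512.0
520 5706 ymax 33.0 z 380.0 495.0
540 6086 ymax 38.0 z 380.0 479.0
560 5771 ymax 38.0 z 380.0 471.0
580 3438 ymax 36.0 z 380.0 469.0
600 544 ymax 29.0 z 382.0 435.0
```

View pics/w6.png

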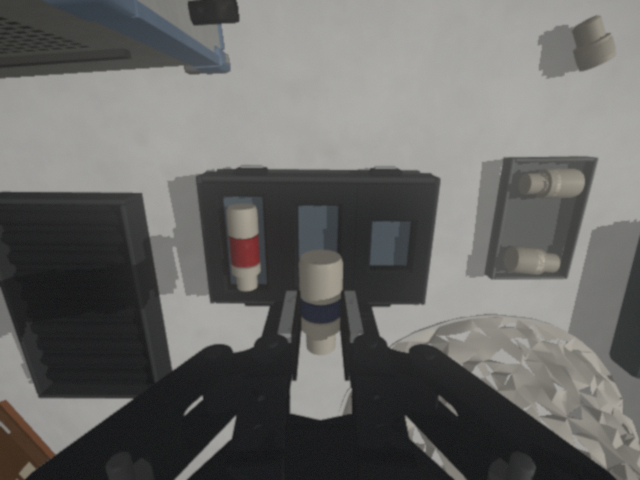

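Request:
{"name": "drive_tool", "arguments": {
  "plan": [
    [[1, 0.7, 0.3, -20, 0], [1, 0.6, 0.3, -20, 0], [1, 0, 0, -15, 0], [1, 0, 0, -10, 0], [1, 0, 0, -6, 0], [1, 0, 0, -4, 0], [1, 0, 0, -2, 0], [1, 0, 0, 0, 0], [1, 0, 0, 0, 0]]
  ]
}}

```text
clock: 18.28
position: [557.7, -191.2, 35.2]
ee_rot: [-0.654, 0.756, -0.001, 0.0]
contact_force: [-0.9, -0.3, -1.2]
gripper_width: 19.1
grasp_force: 59.6
```

Request:
{"name": "drive_tool", "arguments": {
  "plan": [
    [[1, 0, 0.6, -2, 0], [1, 0, 0.5, -1.5, 0], [1, 0, 0, -1, 0], [1, 0, 0, 0, 0], [1, 0, 0, 0, 0]]
  ]
}}

```text
clock: 18.7
position: [557.5, -189.7, 30.6]
ee_rot: [-0.654, 0.756, -0.0, 0.0]
contact_force: [-1.0, 1.4, 3.7]
gripper_width: 19.3
grasp_force: 60.0
```

Request:
{"name": "drive_tool", "arguments": {
  "plan": [
    [[1, 0, 0, -0.3, 0], [0.5, 0, 0, 0, 0], [0.3, 0, 0, 0, 0], [0.2, 0, 0, 0, 0], [0.2, 0, 0, 0, 0], [0.2, 0, 0, 6, 0], [0.2, 0, 0, 20, 0], [0.2, 0, 0, 30, 0], [0.2, 0, 0, 30, 0], [-0.2, -24.2, -13.6, 0, 3.8], [-0.2, -24.2, -13.6, 0, 3.8], [-0.2, -24.2, -13.6, 0, 3.8], [-0.2, -24.2, -13.6, 0, 3.8], [-0.2, -24.2, -13.6, 0, 3.8], [-0.2, -24.2, -13.6, 0, 3.8], [-0.2, -24.2, -13.6, 0, 3.8], [-0.2, -24.2, -13.6, 0, 3.8], [-0.2, 0, 0, 0, 0], [-0.2, 0, 0, 0, 0]]
  ]
}}

```text
clock: 20.28
position: [362.8, -299.3, 116.3]
ee_rot: [0.829, -0.559, 0.0, -0.0]
contact_force: [1.8, -0.4, 0.0]
gripper_width: 50.9
grasp_force: 0.0
```

```bash
python3 - <<'E'
from h import *
st=read_state(); q=st["ee_rot"]; print(np.round(st["position"],1), "toolx",np.degrees(2*np.arctan2(q[1],q[0]))%360)
p,d=get_image("wrist"); V=wcloud(d,st["position"],q); cv2.imwrite("pics/w7.png",p[...,::-1])
print("term",part(V,(364,-299),24,7,30))
w=V.reshape(-1,3); w=w[(np.hypot(w[:,0]-364,w[:,1]+299)<24)&(w[:,2]>4)]
a=np.radians(112.3); e=np.array([np.cos(a),np.sin(a)]); l=(w[:,:2]-[363.9,-298.6])@e; c=(w[:,:2]-[363.9,-298.6])@[-e[1],e[0]]
for s in range(-16,16,3):
    k=(l>=s)&(l<s+3)
    if k.sum()>3: print(s,k.sum(),np.ptp(c[k]).round(1),c[k].min().round(1),c[k].max().round(1),"z",w[k,2].max().round(1))
p,d=get_image("top"); T=cloud("top",d); print("blue",part(T,(557,-191),34,33,60)); np.savez("top7.npz",p=p,d=d)
E
```

```text
[ 362.8 -299.3  116.3] toolx 291.9941559779528
term (818, [363.7, -298.9, 20.1, 27.9, 22.0], 'pca', np.float64(113.6), 'z98', np.float64(19.4))
-16 170 37.7 -19.3 18.4 z 204.5
-13 6000 30.9 -14.2 16.7 z 207.5
-10 855 31.2 -14.2 17.0 z 205.4
-7 71 14.2 -7.2 7.0 z 16.7
-4 73 15.8 -7.9 7.8 z 17.3
-1 125 18.4 -8.9 9.5 z 20.3
2 97 20.0 -9.7 10.3 z 20.2
5 88 20.1 -9.8 10.3 z 20.6
8 86 20.1 -9.8 10.3 z 19.5
11 75 18.5 -9.0 9.5 z 19.6
blue (277, [555.7, -191.3, 50.9, 18.8, 78.9], 'pca', np.float64(81.7), 'z98', np.float64(39.8))
```

Request:
{"name": "drive_tool", "arguments": {
  "plan": [
    [[-0.2, 0.3, 0.7, -25, 0.5], [-0.2, 0.3, 0.7, -25, 0], [-0.2, 0, 0, -20, 0], [-0.2, 0, 0, -15, 0], [-0.2, 0, 0, -10, 0], [-0.2, 0, 0, -6, 0], [-0.2, 0, 0, -5, 0], [-0.2, 0, 0, 0, 0], [-0.2, 0, 0, 0, 0]]
  ]
}}

```text
clock: 21.13
position: [365.0, -297.3, 10.0]
ee_rot: [0.832, -0.554, 0.0, -0.0]
contact_force: [0.2, -0.5, -0.7]
gripper_width: 51.2
grasp_force: 0.0
```

Request:
{"name": "drive_tool", "arguments": {
  "plan": [
    [[1, -0.8, -0.4, 0, 0], [1, 0, 0, 0, 0], [1, 0, 0, 0, 0], [1, 0, 0, 0, 0], [1, 0, 0, 0, 0], [1, 0, 0, 0, 0], [1, 0, 0, 0, 0], [1, 0, 0, 0, 0], [1, 0, 0, 8, 0], [1, 0, 0, 22, 0], [1, 0, 0, 35, 0], [1, 0, 0, 35, 0], [1, 19.9, 14, 0, -4.43], [1, 19.9, 14, 0, -4.43], [1, 19.9, 14, 0, -4.43], [1, 19.9, 14, 0, -4.43], [1, 19.9, 14, 0, -4.43], [1, 19.9, 14, 0, -4.43], [1, 19.9, 14, 0, -4.43], [1, 0, 0, 0, 0]]
  ]
}}

```text
clock: 22.8
position: [506.4, -198.1, 110.4]
ee_rot: [-0.654, 0.756, -0.001, 0.001]
contact_force: [1.0, -0.2, -0.2]
gripper_width: 17.8
grasp_force: 58.9
```

```bash
python3 - <<'E'
from h import *
st=read_state(); q=st["ee_rot"]; print(np.round(st["position"],1), "toolx",np.degrees(2*np.arctan2(q[1],q[0]))%360,st["joints"][0])
p,d=get_image("wrist"); V=wcloud(d,st["position"],q); cv2.imwrite("pics/w8.png",p[...,::-1])
tr=(V-st["position"])@Ro.from_quat(q).as_matrix()
k=(np.abs(tr[...,1])<12)&(np.abs(tr[...,0])<45)&(tr[...,2]>-3)&(tr[...,2]<20)&(d>50)
t=tr[k]; print("held x ext",np.percentile(t[:,0],[1,99]).round(1),"z",np.percentile(t[:,2],[1,99]).round(1),len(t))
print("blue",part(V,(557.7,-190),34,33,60),"short",part(V,(504,-182),25,12,22))
p,d=get_image("side"); S=cloud("side",d).reshape(-1,3)
S=S[(d.ravel()>50)&(np.hypot(S[:,0]-435,S[:,1]-40)>25)&(S[:,2]>380)&(S[:,1]>-200)&(S[:,1]<100)]
for x0 in range(380,560,20):
    k=(S[:,0]>=x0)&(S[:,0]<x0+20)
    if k.sum()>5: print(x0,k.sum(),"ymax",np.percentile(S[k,1],99).round(),"z",S[k,2].min().round(),S[k,2].max().round())
E
```

```text
[ 506.4 -198.1  110.4] toolx 261.6951606311766 -0.07425473976345588
held x ext [-10.2  14.9] z [-2.9  7.3] 539
blue (1374, [557.1, -190.3, 50.6, 18.2, 82.5], 'pca', np.float64(81.9), 'z98', np.float64(38.6)) short (1496, [505.0, -181.6, 36.7, 30.1, 81.5], 'pca', np.float64(122.9), 'z98', np.float64(20.2))
380 3391 ymax 16.0 z 464.0 531.0
400 3985 ymax 13.0 z 453.0 530.0
420 316 ymax 7.0 z 432.0 525.0
440 5525 ymax 7.0 z 414.0 525.0
460 5097 ymax 14.0 z 394.0 510.0
480 6198 ymax 29.0 z 380.0 492.0
500 6123 ymax 31.0 z 380.0 473.0
520 5372 ymax 30.0 z 380.0 469.0
540 2457 ymax 27.0 z 380.0 460.0
```

View pics/w8.png

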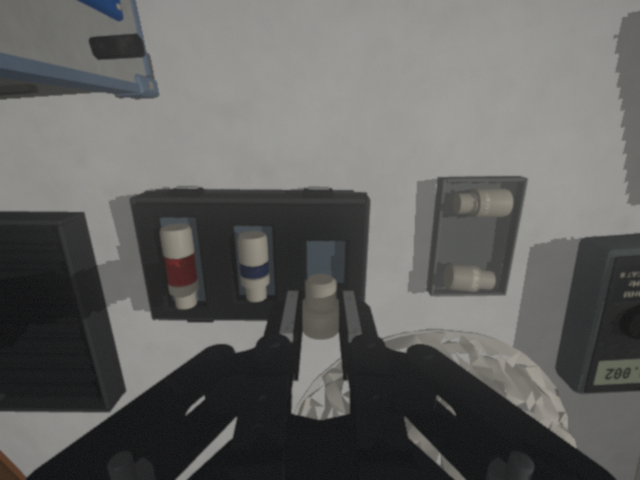

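Request:
{"name": "drive_tool", "arguments": {
  "plan": [
    [[1, -0.7, 5, 0, 0], [1, -0.7, 5, 0, 0], [1, -0.6, 5, -15, 0], [1, 0, 0, -20, 0], [1, 0, 0, -15, 0], [1, 0, 0, -12, 0], [1, 0, 0, -8, 0], [1, 0, 0, -5, 0], [1, 0, 0, -2, 0], [1, 0, 0, 0, 0], [1, 0, 0, 0, 0]]
  ]
}}

```text
clock: 23.82
position: [501.1, -184.8, 33.2]
ee_rot: [-0.654, 0.757, -0.0, 0.0]
contact_force: [0.3, -0.1, -0.1]
gripper_width: 17.6
grasp_force: 59.0
```

Request:
{"name": "drive_tool", "arguments": {
  "plan": [
    [[1, 1.3, 1, 0, 0], [1, 1.2, 0.8, -1, 0], [1, 0, 0, -1.5, 0], [1, 0, 0, -1.5, 0], [1, 0, 0, -0.7, 0], [1, 0, 0, 0, 0], [1, 0, 0, 0, 0]]
  ]
}}

```text
clock: 24.4
position: [503.5, -182.8, 28.6]
ee_rot: [-0.654, 0.757, -0.0, 0.0]
contact_force: [-1.2, 2.0, 5.0]
gripper_width: 17.7
grasp_force: 59.6
```

Request:
{"name": "drive_tool", "arguments": {
  "plan": [
    [[0.6, 0, 0, 0, 0], [0.4, 0, 0, 0, 0], [0.3, 0, 0, 0, 0], [0.2, 0, 0, 0, 0], [0.2, 0, 0, 0, 0], [0.2, 0, 0, 6, 0], [0.2, 0, 0, 20, 0], [0.2, 0, 0, 35, 0], [0.2, 0, -10, 35, 0], [0.2, 0, -25, 20, 0], [0.2, 0, -25, 0, 0], [0.2, 0, 0, 0, 0], [0.2, 0, 0, 0, 0]]
  ]
}}

```text
clock: 25.48
position: [502.9, -243.6, 144.3]
ee_rot: [-0.653, 0.758, -0.0, 0.0]
contact_force: [-0.2, -0.0, 0.1]
gripper_width: 34.3
grasp_force: 0.0
```

```bash
python3 - <<'E'
from h import *
st=read_state(); q=st["ee_rot"]; print(np.round(st["position"],1))
p,d=get_image("wrist"); V=wcloud(d,st["position"],q); cv2.imwrite("pics/w9.png",p[...,::-1])
print("term",part(V,(504,-182),22,33,60)); print("blue",part(V,(557.7,-190),34,33,60)); print("red",part(V,(611,-198),40,33,60)); print("stray",part(V,(385,-211),24,15,60)); print("plain",part(V,(443,-384),28,7,30))
E
```

```text
[ 502.9 -243.6  144.3]
term (398, [503.0, -183.2, 28.1, 16.6, 81.6], 'pca', np.float64(81.4), 'z98', np.float64(37.6))
blue (448, [555.3, -203.1, 24.1, 18.1, 80.6], 'pca', np.float64(59.8), 'z98', np.float64(38.8))
red (1182, [610.5, -197.6, 62.7, 18.4, 81.9], 'pca', np.float64(81.2), 'z98', np.float64(38.7))
stray (847, [384.9, -210.7, 20.2, 37.0, 82.7], 'pca', np.float64(175.6), 'z98', np.float64(23.1))
plain (1674, [444.2, -383.4, 20.9, 38.1, 2.8], 'pca', np.float64(96.5), 'z98', np.float64(20.5))
```

View pics/w9.png

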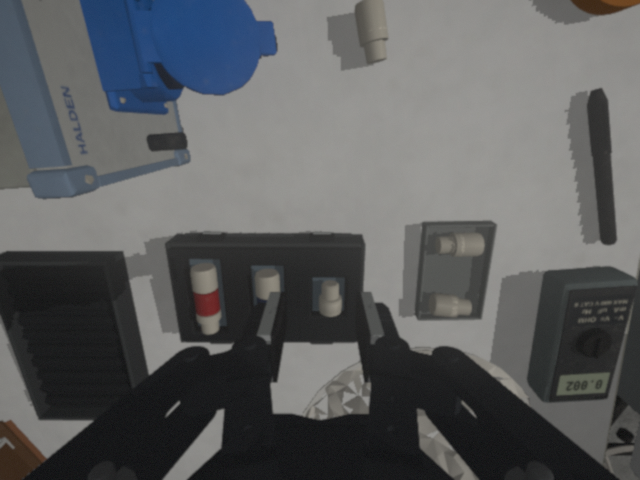

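The red part (205,298), the blue part (267,290, partly behind a finger) and the terminator (330,297) all lie flat in their pockets. The stray lies in the tray at (455,243), and the bench adaptor hasn't moved (372,30). The tool is clear of everything, so I'm handing in.

```bash
python3 -c "
from bench import *
print(job_done())"
```

```text
the job is handed in; nothing more can be done
None
```

I handed the job in at about 25.5 s: the stray adaptor went into the stock tray first, then the long attenuator, middle attenuator and terminator each into its own pocket, all measured lying flat, with the bench adaptor left where it lay.

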